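# Queue sample jars at the code scanner

## Robot

A 6-joint arm with a two-finger parallel gripper is mounted at the origin on the work surface. World frame = base frame: x ahead of the robot, y to its left, z up, the work surface at z = 0. Lengths are in m, angles in degrees, forces in N, time in s.
With the tool pointing down it reaches from about 0.375 to 0.9 m from the base axis. Payload 3.1 kg.
Tool frame: the origin (TCP) lies midway between the tips of the shut fingers; the grasp point (between the pads) lies 19 mm behind it; z points along the fingers, y is the line along which they close (so a half turn about z gives the same grasp; the last joint's range is limited). The gripper opens to 87 mm and grips with 3 to 60 N. Pads are 19 mm wide; open, the fingers measure 117 mm over their backs; the gripper's body (75 mm by 190 mm) begins 51 mm behind the grasp point.
Start: joints at [-83.795, 30.224, 82.088, -0, 67.689, -10.227], TCP at [0.177, -0.599, 0.223] pointing down, gripper open.
Joint ranges: [-176.69, 176.69], [-43.24, 126.21], [12.49, 139.97], [-82, 262], [0, 151.66], [-163.58, 163.58]. Speed limits (degrees/s): [159.86, 159.86, 180, 180, 180, 180].

## Interface

Orientations are given as a 3x3 rotation matrix whose columns are the frame's x, y, z axes.
In Python, from rig import read_state, optics, bot gives the robot as it stands. The module is installed in compiled form; this text tells all that it offers.
- The arm moves only by the tool send_rows, never from a script. Its argument "commands" is a list of rows, each a list of 7 numbers: the turn, a rotation vector about the tool's x, y, z in units of 5 degrees (1.0 is 5 degrees), then the shift along the tool's x, y, z in units of 30 mm (1.0 is 30 mm), then the opening, from 0 (shut) to 1 (fully open). In form: [[rx, ry, rz, tx, ty, tz, gripper], ...]. A call has 1 to 20 rows; each row is the pose to reach, as a shift and turn from the pose commanded when the call began, along the tool's axes at that moment; what a row does not reach only later rows make up. A row lasts 1/12 s, in which the tool goes at most 41.7 mm and 7.16 degrees, less where a joint would pass 70% of its speed; a pose out of reach is approached as far as the arm can. A call with a gripper value outside its range is refused whole. The fingers move at their own pace and stop on an object; the grip force is fixed at half the most. Time passes only in rows, so rows that repeat a pose let the fingers close. It gives the time, the measured TCP pose, the force, the opening and the grip force at its end, in the units of the state.
- read_state(): the state, without advancing time (a new reading comes with each control period).
- optics.capture(name): name is "side" or "top" or "wrist"; returns a dict with "image" (400x640x3 uint8, blue, green, red), "intrinsics" (3x3 intrinsics, pixels), "extrinsics" (4x4, takes a point from world to camera coordinates); the wrist camera has in their place "T_tool_cam" (4x4, takes a point from camera to tool coordinates, whose origin is the TCP and whose axes are the flange's). Camera axes: x right, y down, z forward; pixel columns grow to the right and rows downward; lengths in m; the calibration is good to about 2 mm. The wrist camera is an equidistant fisheye: a pixel r from the principal point sees the ray r / f radians off the axis. A picture is of the moment at which its call begins: read the wrist's pose just before it. There is no depth.
- bot.hand_in(): hands the job in; it is judged then, once.
The state is a dict: "time_s": time; "joint_positions": joint angles; "qvel": joint speeds; "tau": joint torques, N m; "position": TCP position; "tcp_rot": TCP orientation; "force": force on the tool from outside, world axes, zero at the start; "moment": the same for the moment, N m; "opening": opening from 0.0 (shut) to 1.0 (fully open); "grasp_force": force on a finger pad.
Only numpy, scipy, OpenCV 4.12 (cv2) and the standard library are available. Lean on these libraries where they do the work, as an engineer would, in place of code of your own. Each camera call takes 0.05 s, during which the arm holds its last target. There are 200 camera calls.

## Task

Flip down the stop at the station where the code scanner stands and leave the other stop up. Then set every sample jar on the open apron at the lane's loading end and slide it in between the rails (never lower a jar in over the rails), until all the jars stand upright in one closed row, each touching the next, with the first one up against the lowered stop. Leave the glass bottle, the tube rack and the calculator where they are.

Things in the scene. Friction and masses are not known exactly. Their poses are not given: they have to be found in the camera images.
- lane: fixed aluminium queue lane. Origin on the bench under its centreline; y runs along the lane from the loading end (-y) to the far end (+y), x across it away from the robot. Floor strip 6 mm high. From y=-190 to +290 mm two rails, 8 mm thick, tops 18 mm above the bench, leave a channel 56 mm wide, with flared lips at y=-190 to -215. Jars are slid in from the apron, not lowered in
- apron (a point): middle of the top of the open apron, the part of the lane without rails at its loading end: 110 x 110 mm, lane y=-300 to -190 mm; this point is on the centreline at lane y=-245 mm, 6 mm above the bench
- scanner: white code scanner, housing 50 x 50 mm, 70 mm high, dark foot, glass window facing the lane, fixed at one of the two stations on the far side of the lane, about 80 mm from the centreline and about 25 mm upstream (-y) of that station's stop face. It does not move. Origin under its centre
- cover: low dark blank cover, 50 x 60 x 12 mm, fixed on the foot of the other station, the one without the scanner
- stop_a (a point): station A, the one closer to the loading end: point on the lane's centreline, on the lane floor (6 mm above the bench), at the face of the flip stop that jars meet when it is down; lane y = +90 mm
- stop_b (a point): station B, further down the lane: the same point for its flip stop; lane y = +250 mm
- flag_a (a joint): flip stop A, angle in rad: 0 upright, 1.57 level across the lane on its end stop; starts leaning 0.05 to 0.25 back towards the robot (negative; back stop -0.25). Grey bar, 18 mm wide in the swing, 16 mm thick along the lane, 85 mm from hinge to tip, 60 g. Pushed well past vertical, away from the robot, it falls down by its weight. Down, it spans the channel 36 to 54 mm above the bench
- flag_b (a joint): flip stop of station B, the same as flag_a
- hinge_a (a point): centre of the hinge of flip stop A. Its axis runs along lane y, 60 mm to the robot's side of the centreline, 45 mm above the bench, over a fixed black block 40 mm (x) by 44 mm, 32 mm high, with steel cheeks up to 58 mm high
- hinge_b (a point): centre of the hinge of flip stop B. Its axis runs along lane y, 60 mm to the robot's side of the centreline, 45 mm above the bench, over a fixed black block 40 mm (x) by 44 mm, 32 mm high, with steel cheeks up to 58 mm high
- flag_a_tip (a point): middle of the free end of flip stop A, 85 mm from its hinge
- flag_b_tip (a point): middle of the free end of flip stop B, 85 mm from its hinge
- bottle: bystander: clear glass bottle, diameter 72 mm, 150 mm high, loose, to be left alone; origin under its centre
- foam_rack: bystander: white foam tube rack 100 x 140 x 35 mm with one capped tube, 89 mm high in all, loose, to be left alone; origin under its centre
- calculator: bystander: black calculator 80 x 150 x 15 mm, loose, to be left alone; origin under its centre
- jar1: square sample jar: white body 50 x 50 mm, 56 mm high, with a round screw lid 40 mm across on top, 70 mm high in all, 100 to 180 g, closed; starts upright on the bench between the robot and the lane. Origin in the centre of its underside, z up, x and y across its faces. Three to five of jar1 to jar5 are present
- jar2: square sample jar: white body 50 x 50 mm, 56 mm high, with a round screw lid 40 mm across on top, 70 mm high in all, 100 to 180 g, closed; starts upright on the bench between the robot and the lane. Origin in the centre of its underside, z up, x and y across its faces. Three to five of jar1 to jar5 are present
- jar3: square sample jar: white body 50 x 50 mm, 56 mm high, with a round screw lid 40 mm across on top, 70 mm high in all, 100 to 180 g, closed; starts upright on the bench between the robot and the lane. Origin in the centre of its underside, z up, x and y across its faces. Three to five of jar1 to jar5 are present
- jar4: square sample jar: white body 50 x 50 mm, 56 mm high, with a round screw lid 40 mm across on top, 70 mm high in all, 100 to 180 g, closed; starts upright on the bench between the robot and the lane. Origin in the centre of its underside, z up, x and y across its faces. Three to five of jar1 to jar5 are present
- jar5: square sample jar: white body 50 x 50 mm, 56 mm high, with a round screw lid 40 mm across on top, 70 mm high in all, 100 to 180 g, closed; starts upright on the bench between the robot and the lane. Origin in the centre of its underside, z up, x and y across its faces. Three to five of jar1 to jar5 are present
Mind the look-alikes: they are no part of the job. What is shaped like the scanner but green or orange is not meant. Leave any purple look-alike of the jar2 alone.

How it is judged (in metres and radians):
On the way, in this order (a step that is already met when the one before it is completed fails the run):
1. the stop at the scanner's station lies down across the lane, the other one still up (((horizontal distance between scanner and stop_a below 0.13 m and value of joint flag_a above 1.47 rad and value of joint flag_b below 0.3 rad) or (horizontal distance between scanner and stop_b below 0.13 m and value of joint flag_b above 1.47 rad and value of joint flag_a below 0.3 rad))), for 0.2 s.
2. all the jars stand in a closed row in the lane against the lowered stop (((horizontal distance between scanner and stop_a below 0.13 m and value of joint flag_a above 1.47 rad and value of joint flag_b below 0.3 rad and y of any of jar1, jar2, jar3, jar4, jar5 in the frame of lane above 0.06 m and y of each of jar1, jar2, jar3, jar4, jar5 in the frame of lane below 0.072 m) or (horizontal distance between scanner and stop_b below 0.13 m and value of joint flag_b above 1.47 rad and value of joint flag_a below 0.3 rad and y of any of jar1, jar2, jar3, jar4, jar5 in the frame of lane above 0.22 m and y of each of jar1, jar2, jar3, jar4, jar5 in the frame of lane below 0.232 m)) and x of jar1 in the frame of lane between -0.012 and 0.012 m and height (world z) of each of jar1, jar2, jar3, jar4, jar5 below 0.01 m and angle between each of jar1, jar2, jar3, jar4, jar5's own z axis and vertical below 0.1 rad and (distance between jar1 and jar2 below 0.055 m or distance between jar1 and jar3 below 0.055 m or distance between jar1 and jar4 below 0.055 m or distance between jar1 and jar5 below 0.055 m) and (distance between jar1 and jar3 below 0.108 m or distance between jar1 and jar4 below 0.108 m or distance between jar1 and jar5 below 0.108 m) and (distance between jar1 and jar2 below 0.108 m or distance between jar1 and jar4 below 0.108 m or distance between jar1 and jar5 below 0.108 m) and (distance between jar1 and jar2 below 0.108 m or distance between jar1 and jar3 below 0.108 m or distance between jar1 and jar5 below 0.108 m) and (distance between jar1 and jar2 below 0.108 m or distance between jar1 and jar3 below 0.108 m or distance between jar1 and jar4 below 0.108 m) and x of jar2 in the frame of lane between -0.012 and 0.012 m and (distance between jar2 and jar1 below 0.055 m or distance between jar2 and jar3 below 0.055 m or distance between jar2 and jar4 below 0.055 m or distance between jar2 and jar5 below 0.055 m) and (distance between jar2 and jar3 below 0.108 m or distance between jar2 and jar4 below 0.108 m or distance between jar2 and jar5 below 0.108 m) and (distance between jar2 and jar1 below 0.108 m or distance between jar2 and jar4 below 0.108 m or distance between jar2 and jar5 below 0.108 m) and (distance between jar2 and jar1 below 0.108 m or distance between jar2 and jar3 below 0.108 m or distance between jar2 and jar5 below 0.108 m) and (distance between jar2 and jar1 below 0.108 m or distance between jar2 and jar3 below 0.108 m or distance between jar2 and jar4 below 0.108 m) and x of jar3 in the frame of lane between -0.012 and 0.012 m and (distance between jar3 and jar1 below 0.055 m or distance between jar3 and jar2 below 0.055 m or distance between jar3 and jar4 below 0.055 m or distance between jar3 and jar5 below 0.055 m) and (distance between jar3 and jar2 below 0.108 m or distance between jar3 and jar4 below 0.108 m or distance between jar3 and jar5 below 0.108 m) and (distance between jar3 and jar1 below 0.108 m or distance between jar3 and jar4 below 0.108 m or distance between jar3 and jar5 below 0.108 m) and (distance between jar3 and jar1 below 0.108 m or distance between jar3 and jar2 below 0.108 m or distance between jar3 and jar5 below 0.108 m) and (distance between jar3 and jar1 below 0.108 m or distance between jar3 and jar2 below 0.108 m or distance between jar3 and jar4 below 0.108 m) and x of jar4 in the frame of lane between -0.012 and 0.012 m and (distance between jar4 and jar1 below 0.055 m or distance between jar4 and jar2 below 0.055 m or distance between jar4 and jar3 below 0.055 m or distance between jar4 and jar5 below 0.055 m) and (distance between jar4 and jar2 below 0.108 m or distance between jar4 and jar3 below 0.108 m or distance between jar4 and jar5 below 0.108 m) and (distance between jar4 and jar1 below 0.108 m or distance between jar4 and jar3 below 0.108 m or distance between jar4 and jar5 below 0.108 m) and (distance between jar4 and jar1 below 0.108 m or distance between jar4 and jar2 below 0.108 m or distance between jar4 and jar5 below 0.108 m) and (distance between jar4 and jar1 below 0.108 m or distance between jar4 and jar2 below 0.108 m or distance between jar4 and jar3 below 0.108 m) and x of jar5 in the frame of lane between -0.012 and 0.012 m and (distance between jar5 and jar1 below 0.055 m or distance between jar5 and jar2 below 0.055 m or distance between jar5 and jar3 below 0.055 m or distance between jar5 and jar4 below 0.055 m) and (distance between jar5 and jar2 below 0.108 m or distance between jar5 and jar3 below 0.108 m or distance between jar5 and jar4 below 0.108 m) and (distance between jar5 and jar1 below 0.108 m or distance between jar5 and jar3 below 0.108 m or distance between jar5 and jar4 below 0.108 m) and (distance between jar5 and jar1 below 0.108 m or distance between jar5 and jar2 below 0.108 m or distance between jar5 and jar4 below 0.108 m) and (distance between jar5 and jar1 below 0.108 m or distance between jar5 and jar2 below 0.108 m or distance between jar5 and jar3 below 0.108 m)), for 0.2 s.
At the end, for the whole second after the job is handed in: scanner's stop down (over 1.47 rad), other up (under 0.3); every jar upright on the lane floor between the rails; first jar within 5 mm of touching the stop, each within 5 mm of touching another, and one closed row (each has two others within 108 mm, centre to centre); at rest (all of step 2 and linear speed of each of jar1, jar2, jar3, jar4, jar5 below 0.02 m/s).
It fails at once if the flip stop that is not at the scanner was lowered ((horizontal distance between scanner and stop_a below 0.13 m and value of joint flag_b above 0.7 rad) or (horizontal distance between scanner and stop_b below 0.13 m and value of joint flag_a above 0.7 rad)).
It fails at once if an upright jar was lowered in (or lifted out) between the rails from above instead of being slid in from the apron ((x of jar1 in the frame of lane between -0.015 and 0.015 m and y of jar1 in the frame of lane above -0.13 m and height (world z) of jar1 between 0.013 and 0.03 m and angle between jar1's own z axis and vertical below 0.1 rad) or (x of jar2 in the frame of lane between -0.015 and 0.015 m and y of jar2 in the frame of lane above -0.13 m and height (world z) of jar2 between 0.013 and 0.03 m and angle between jar2's own z axis and vertical below 0.1 rad) or (x of jar3 in the frame of lane between -0.015 and 0.015 m and y of jar3 in the frame of lane above -0.13 m and height (world z) of jar3 between 0.013 and 0.03 m and angle between jar3's own z axis and vertical below 0.1 rad) or (x of jar4 in the frame of lane between -0.015 and 0.015 m and y of jar4 in the frame of lane above -0.13 m and height (world z) of jar4 between 0.013 and 0.03 m and angle between jar4's own z axis and vertical below 0.1 rad) or (x of jar5 in the frame of lane between -0.015 and 0.015 m and y of jar5 in the frame of lane above -0.13 m and height (world z) of jar5 between 0.013 and 0.03 m and angle between jar5's own z axis and vertical below 0.1 rad)).
It fails at once if the glass bottle, the foam tube rack or the calculator was pushed aside by more than 3 cm or tipped (distance of any of bottle, foam_rack, calculator from where it was at the start of the episode above 0.03 m or angle between any of bottle, foam_rack's own z axis and vertical above 0.4 rad).
Of jar1, jar2, jar3, jar4, jar5 only 3 to 5 are there at a start; the rules pass over those that are not, and their reading is None.
At some moment in a run one of jar1, jar2, jar3, jar4, jar5 may be knocked a few centimetres aside while the robot is not near it.
Once in a run the grip may slacken for a moment while it holds something.
It also fails if it takes over 210 s, if anything falls off the work surface, if the arm or the gripper's body presses on something with over 40 N, if the wrist force passes 120 N, or if a joint passes its speed limit or range.

## Working session

There is one attempt and no reset: what is moved stays moved. The work goes in short steps, Python scripts to look and compute and a tool call to move; the robot and the scene stay as the last step left them, time stands still between calls to the robot, and variables do not carry over. Pictures are saved under pics/ and viewed, at most 14 in all, crops included, and the job is handed in when it is done.

Besides the shell and the picture viewer there is one more tool, called after "Call:" as name(argument=value, ...) on one line, values as JSON. send_rows: Moves the arm, as the interface text tells. Its arguments: {"type":"object","properties":{"commands":{"type":"array","items":{"type":"array","items":{"type":"number"}}}},"required":["commands"]}

```bash
mkdir -p pics; cat > h.py <<'E'
import numpy as np, cv2
from rig import read_state, optics, bot
def cap(n,f=None):
    c=optics.capture(n)
    if f: cv2.imwrite('pics/'+f+'.png',c['image'])
    return c
def ray(c,u,v,z):
    K=np.array(c['intrinsics']);E=np.array(c['extrinsics']);R=E[:3,:3];t=E[:3,3]
    o=-R.T@t; d=R.T@np.linalg.solve(K,[u,v,1.]); return o+d*(z-o[2])/d[2]
def proj(c,p):
    K=np.array(c['intrinsics']);E=np.array(c['extrinsics'])
    q=K@(E[:3,:3]@np.array(p,float)+E[:3,3]); return q[:2]/q[2]
E
python3 - <<'E'
from h import *
s=read_state();print(s)
for n in('top','side'):
    c=cap(n,n+'0');print(n,c['intrinsics'],c['extrinsics'])
E
```

```text
{'time_s': 0.0, 'joint_positions': array([-8.37936153e+01,  3.02781156e+01,  8.21581811e+01, -3.44200483e-04,
        6.76872556e+01, -1.02261231e+01]), 'qvel': array([-0.00018392,  0.06500067,  0.04972158,  0.03703328,  0.1223647 ,
       -0.05051513]), 'tau': array([-5.02118237e-04, -4.40047073e+01, -1.76592976e+01,  6.31693332e-02,
        5.80244057e-02, -1.57950049e-04]), 'position': array([ 0.17676116, -0.59871214,  0.22157078]), 'tcp_rot': array([[ 9.59153026e-01,  2.82887637e-01, -2.38653027e-04],
       [ 2.82887486e-01, -9.59150706e-01,  2.14315365e-03],
       [ 3.77367453e-04, -2.12312427e-03, -9.99997675e-01]]), 'force': array([ 0.21114759, -0.11456482,  0.59614896]), 'moment': array([ 0.08340316, -0.02357592,  0.08138682]), 'grasp_force': 0.0, 'opening': 0.9984967232783211}
top [[482.22721077   0.         322.18975409]
 [  0.         482.22721077 198.02218972]
 [  0.           0.           1.        ]] [[ 0.00346858 -0.99996596 -0.0074861   0.0315953 ]
 [-0.99326385 -0.00257807 -0.11584595  0.57111019]
 [ 0.11582271  0.00783749 -0.99323898  1.58677181]
 [ 0.          0.          0.          1.        ]]
side [[438.75860094   0.         319.40739086]
 [  0.         438.75860094 200.63720756]
 [  0.           0.           1.        ]] [[-0.99474971 -0.10062621  0.01863828  0.58570894]
 [-0.07145262  0.5525389  -0.83041874  0.11566148]
 [ 0.07326352 -0.82739055 -0.55682792  1.26666081]
 [ 0.          0.          0.          1.        ]]
```

View pics/top0.png

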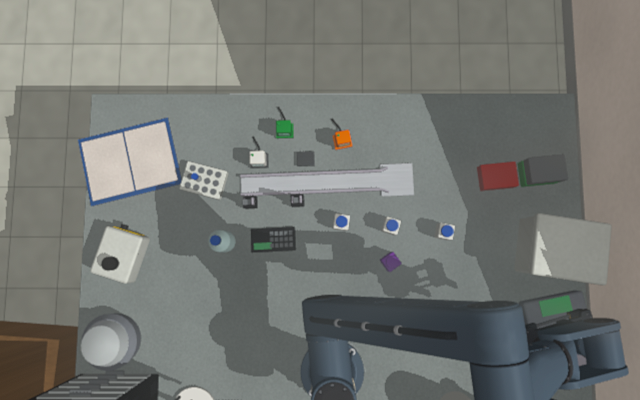

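View pics/side0.png

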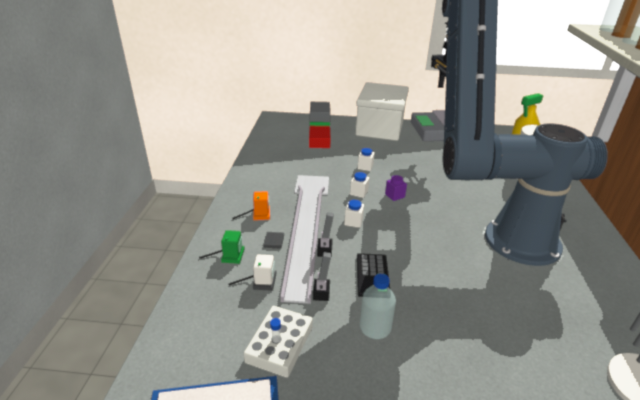

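The top view shows the white scanner at the far-left station B (258,158), with the blank cover at A (304,158). There are three blue-lidded jars at (342,222), (392,226) and (447,231), and a purple decoy at (390,261). The side view agrees. Next I measure the poses.

```bash
python3 - <<'E'
from h import *
c=cap('top');im=c['image'];hsv=cv2.cvtColor(im,cv2.COLOR_BGR2HSV)
cv2.imwrite('pics/crop0.png',cv2.resize(im[130:280,225:465],None,fx=3.3,fy=3.3,interpolation=cv2.INTER_CUBIC))
m=cv2.inRange(hsv,(105,120,60),(125,255,255))
n,l,st,ce=cv2.connectedComponentsWithStats(m)
for i in range(1,n):
    if st[i,4]>30: print('lid',ce[i],st[i,4],ray(c,*ce[i],.07))
# lane: bright pixels, low saturation
print(hsv[180,400],hsv[182,300],hsv[180,430],hsv[205,330],hsv[222,342-8])
g=im.max(2); 
m=((g>150)).astype(np.uint8); m[:150]=0; m[212:]=0;m[:,:236]=0;m[:,420:]=0
n,l,st,ce=cv2.connectedComponentsWithStats(m)
for i in range(1,n):
    if st[i,4]>60: print(st[i],ce[i])
k=1+np.argmax(st[1:,4]); ys,xs=np.where(l==k)
P=np.array([ray(c,u,v,.006)[:2] for u,v in zip(xs,ys)],dtype=np.float32)
r=cv2.minAreaRect(P);print(r,cv2.boxPoints(r))
E
```

```text
lid [129.61990212 162.1223491 ] 613 [0.68513374 0.6731542  0.07      ]
lid [194.12121212 176.15151515] 33 [0.63845241 0.45683661 0.07      ]
lid [341.08510638 221.05319149] 94 [ 0.49121487 -0.0288973   0.07      ]
lid [391.86956522 224.94565217] 92 [ 0.47900603 -0.19430598  0.07      ]
lid [446.8125     230.69791667] 96 [ 0.46083808 -0.37248648  0.07      ]
lid [214.71052632 239.90789474] 76 [0.4285439  0.38246648 0.07      ]
[105   8 183] [105   8 185] [ 80  12 132] [ 73  13 134] [ 23  16 143]
[250 150  16  15 206] [257.5631068  157.16019417]
[ 241  163  173   34 3535] [336.58189533 181.12107496]
((0.6289418935775757, 0.01769399642944336), (0.11148738116025925, 0.5905163884162903), 2.550994873046875) [[ 0.56011194  0.31017852]
 [ 0.58639497 -0.27975267]
 [ 0.69777185 -0.27479053]
 [ 0.6714888   0.31514066]]
```

View pics/crop0.png

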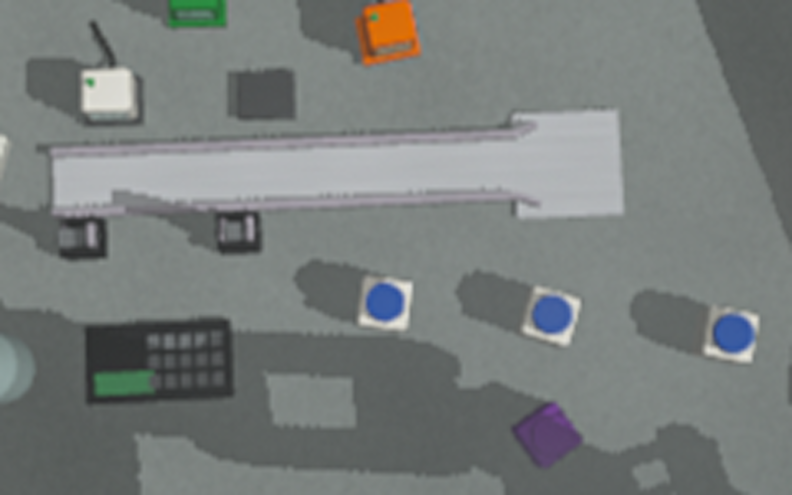

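The crop confirms it: the lane runs from (52,180) to (620,163), the flags are at crop (82,236) and (238,230), and the jars are slightly rotated. Now I fit the rails and the jar yaws.

```bash
python3 - <<'E'
from h import *
c=cap('top');im=c['image'].astype(int);hsv=cv2.cvtColor(c['image'],cv2.COLOR_BGR2HSV)
E=np.array(c['extrinsics']);print('cam',-E[:3,:3].T@E[:3,3])
print(im[160:210,330].tolist())
pink=(im[:,:,2]-im[:,:,1]>4)
for a,b in((160,185),(185,200)):
    P=[]
    for u in range(262,376):
        v=np.arange(a,b)[pink[a:b,u]]
        if 1<=len(v)<=6: P.append(ray(c,u,v.mean(),.018)[:2])
    P=np.array(P,np.float32);f=cv2.fitLine(P,cv2.DIST_HUBER,0,.001,.001).ravel();print(len(P),f,'x at y=0:',f[2]-f[0]/f[1]*f[3])
g=c['image'].max(2)
ap=(g>165).astype(np.uint8);ap[:,:384]=0;ap[:155]=0;ap[205:]=0;ap[:,425:]=0
ys,xs=np.where(ap);P=np.array([ray(c,u,v,.006)[:2] for u,v in zip(xs,ys)],np.float32);r=cv2.minAreaRect(P);print('apron',r,P.mean(0))
for u,v in((341,221),(392,225),(447,231)):
    w=np.zeros((400,640),np.uint8);s=np.s_[v-16:v+17,u-16:u+17]
    h=hsv[s];w[s]=((c['image'][s].min(2)>150)|((h[:,:,0]>100)&(h[:,:,1]>120))).astype(np.uint8)
    n,l,st,ce=cv2.connectedComponentsWithStats(w);k=1+np.argmax(st[1:,4]);ys,xs=np.where(l==k)
    P=np.array([ray(c,a,b,.056)[:2] for a,b in zip(xs,ys)],np.float32);print('jar',st[k],cv2.minAreaRect(P))
E
```

```text
cam [0.38336931 0.02063027 1.64244095]
[[131, 134, 128], [133, 136, 130], [133, 136, 130], [133, 137, 130], [131, 134, 127], [130, 132, 125], [130, 132, 125], [130, 132, 126], [130, 133, 127], [127, 130, 123], [119, 120, 116], [143, 137, 140], [168, 159, 165], [152, 145, 149], [160, 157, 155], [186, 184, 181], [188, 185, 182], [186, 184, 180], [187, 184, 180], [187, 184, 181], [186, 184, 181], [186, 183, 181], [185, 182, 180], [184, 182, 179], [186, 183, 180], [187, 185, 182], [189, 186, 183], [189, 186, 184], [172, 170, 167], [152, 148, 148], [159, 152, 155], [161, 152, 156], [136, 131, 132], [121, 124, 118], [129, 132, 126], [130, 132, 126], [130, 133, 126], [128, 130, 124], [128, 130, 124], [130, 133, 125], [130, 132, 126], [131, 134, 128], [129, 133, 126], [130, 132, 126], [131, 134, 127], [131, 133, 127], [131, 134, 127], [132, 134, 127], [132, 135, 128], [122, 125, 118]]
63 [ 0.0412504  -0.99914885  0.66266483 -0.01505224] x at y=0: 0.6620434
56 [ 0.04471689 -0.9989997   0.5977332   0.00871086] x at y=0: 0.59812313
apron ((0.6389861106872559, -0.22722342610359192), (0.1074921190738678, 0.09955272078514099), 0.11782942712306976) [ 0.6391436  -0.22723626]
jar [334 214  16  16 178] ((0.4908857047557831, -0.031420961022377014), (0.047053009271621704, 0.04990550875663757), 82.0451431274414)
jar [383 217  18  18 179] ((0.4787406921386719, -0.19632531702518463), (0.047573089599609375, 0.050513651221990585), 71.01558685302734)
jar [438 224  17  16 160] ((0.461086630821228, -0.37401747703552246), (0.04809560626745224, 0.050386372953653336), 78.8222427368164)
```

```bash
cat >> h.py <<'E'
from scipy.spatial.transform import Rotation as Rt
A=np.radians(2.46);L0=np.array([.629,.0227])
def lane(x,y): return L0+np.array([[np.cos(A),-np.sin(A)],[np.sin(A),np.cos(A)]])@[x,y]
def inlane(p): return np.array([[np.cos(A),np.sin(A)],[-np.sin(A),np.cos(A)]])@(np.array(p)[:2]-L0)
def seq(*way):
    "each way: x,y,z,yaw(deg) of tool x; prints turn/shift units from the current pose"
    s=read_state();R=np.array(s['tcp_rot']);p=np.array(s['position'])
    print('t',round(s['time_s'],2),'at',p.round(4),'lane',inlane(p).round(4),'op',round(s['opening'],3),'F',np.round(s['force'],1))
    for x,y,z,w in way:
        T=Rt.from_euler('z',w,degrees=True).as_matrix()@np.diag([1,-1,-1.])
        d=R.T@(np.array([x,y,z])-p);print(np.r_[Rt.from_matrix(R.T@T).as_rotvec(degrees=True)/5,d/.03].round(2).tolist(),'mm',round(1000*np.linalg.norm(d)))
E
python3 - <<'E'
from h import *
c=cap('top')
print('bottle',ray(c,214.7,239.9,.15));h=lane(-.06,.258);print('hinge b',h,proj(c,[*h,.13]),proj(c,[*h,.045]),'scanner',inlane(ray(c,257.6,157.2,.07)))
h=lane(-.06,.098);print(proj(c,[*h,.045]))
a=lane(-.16,.258)
seq((.48,-.25,.25,2.5),(*a,.25,2.5),(*a,.1,2.5),(*lane(0,.258),.1,2.5))
E
```

```text
bottle [0.42626979 0.36409088 0.15      ]
hinge b [0.55798144 0.27788692] [244.58830948 198.37363458] [248.85113361 201.30658946] scanner [0.0831859  0.22183092]
[296.76175242 199.38597817]
t 0.25 at [ 0.1768 -0.5991  0.2221] lane [-0.4785 -0.6018] op 1.001 F [-0.3 -0.3 -1.1]
[-0.01, -0.0, 2.79, 12.99, -8.3, -0.92] mm 463
[-0.01, -0.0, 2.79, 17.22, -25.25, -0.9] mm 917
[-0.01, -0.0, 2.79, 17.22, -25.24, 4.1] mm 925
[-0.01, -0.0, 2.79, 22.4, -23.96, 4.1] mm 992
```

Call:
send_rows(commands=[[0,0,2.8,13,-8.3,-0.9,0],[0,0,2.8,13,-8.3,-0.9,0],[0,0,2.8,13,-8.3,-0.9,0],[0,0,2.8,13,-8.3,-0.9,0],[0,0,2.8,13,-8.3,-0.9,0],[0,0,2.8,13,-8.3,-0.9,0],[0,0,2.8,13,-8.3,-0.9,0],[0,0,2.8,13,-8.3,-0.9,0],[0,0,2.8,13,-8.3,-0.9,0],[0,0,2.8,13,-8.3,-0.9,0],[0,0,2.8,13,-8.3,-0.9,0],[0,0,2.8,13,-8.3,-0.9,0],[0,0,2.8,13,-8.3,-0.9,0],[0,0,2.8,13,-8.3,-0.9,0]])

```text
time_s: 1.42
position: [0.4803, -0.2502, 0.2494]
tcp_rot: [[0.999, 0.044, -0.001], [0.044, -0.999, -0.0], [-0.001, 0.0, -1.0]]
force: [-0.1, 0.6, 0.1]
opening: 0.041
grasp_force: 0.0
```

```bash
python3 - <<'E'
from h import *
a=lane(-.16,.258);seq((*a,.25,2.5),(*a,.1,2.5))
E
```

```text
t 1.42 at [ 0.4803 -0.2502  0.2494] lane [-0.1602 -0.2662] op 0.041 F [-0.1  0.6  0.1]
[0.01, 0.01, 0.0, 0.03, -17.47, -0.03] mm 524
[0.01, 0.01, 0.0, 0.03, -17.48, 4.97] mm 545
```

Call:
send_rows(commands=[[0,0,0,0,-17.5,0,0],[0,0,0,0,-17.5,0,0],[0,0,0,0,-17.5,0,0],[0,0,0,0,-17.5,0,0],[0,0,0,0,-17.5,0,0],[0,0,0,0,-17.5,0,0],[0,0,0,0,-17.5,0,0],[0,0,0,0,-17.5,0,0],[0,0,0,0,-17.5,0,0],[0,0,0,0,-17.5,0,0],[0,0,0,0,-17.5,0,0],[0,0,0,0,-17.5,0,0],[0,0,0,0,-17.5,0,0],[0,0,0,0,-17.5,0,0],[0,0,0,0,-17.5,5,0],[0,0,0,0,-17.5,5,0],[0,0,0,0,-17.5,5,0],[0,0,0,0,-17.5,5,0],[0,0,0,0,-17.5,5,0],[0,0,0,0,-17.5,5,0]])

```text
time_s: 3.08
position: [0.4582, 0.272, 0.0986]
tcp_rot: [[0.999, 0.04, -0.003], [0.04, -0.999, -0.002], [-0.003, 0.001, -1.0]]
force: [-0.3, 0.5, 0.3]
opening: 0.008
grasp_force: 0.0
```

Call:
send_rows(commands=[[0,0,0,0.5,0,0,0],[0,0,0,1.0,0,0,0],[0,0,0,1.4,0,0,0],[0,0,0,1.8,0,0,0],[0,0,0,2.2,0,0,0],[0,0,0,2.6,0,0,0],[0,0,0,3.0,0,0,0],[0,0,0,3.4,0,0,0],[0,0,0,3.8,0,0,0],[0,0,0,4.2,0,0,0],[0,0,0,4.6,0,0,0],[0,0,0,4.6,0,0,0],[0,0,0,3.6,0,-2,0],[0,0,0,2.6,0,-4,0],[0,0,0,2.6,0,-4,0],[0,0,0,2.6,0,-4,0],[0,0,0,2.6,0,-4,0]])

```text
time_s: 4.5
position: [0.537, 0.2779, 0.2253]
tcp_rot: [[0.999, 0.043, 0.009], [0.043, -0.999, 0.003], [0.009, -0.002, -1.0]]
force: [0.4, 0.4, 0.7]
opening: 0.007
grasp_force: 0.0
```

```bash
python3 - <<'E'
from h import *
c=cap('side');cv2.imwrite('pics/f1.png',cv2.resize(c['image'][130:330,220:420],None,fx=2.5,fy=2.5))
c=cap('top')
hsv=cv2.cvtColor(c['image'],cv2.COLOR_BGR2HSV);m=cv2.inRange(hsv,(105,120,60),(125,255,255))
n,l,st,ce=cv2.connectedComponentsWithStats(m)
for i in range(1,n):
    if st[i,4]>30: print('lid',ray(c,*ce[i],.07))
seq()
E
```

```text
lid [0.67863085 0.65829651 0.07      ]
lid [ 0.49121487 -0.0288973   0.07      ]
lid [ 0.47900603 -0.19430598  0.07      ]
lid [ 0.46083808 -0.37248648  0.07      ]
t 4.6 at [0.5362 0.2772 0.2207] lane [-0.0818  0.2582] op 0.004 F [ 0.7 -0.2  1.4]
```

View pics/f1.png

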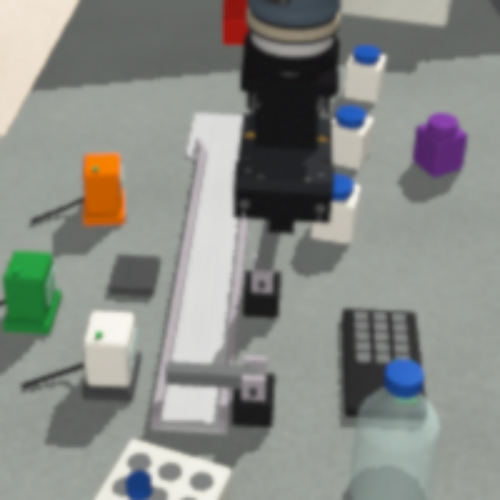

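The picture shows bar B level across the lane at (200,372), with flag A still up at (268,255). The jars are undisturbed. Next is jar 1.

```bash
python3 - <<'E'
from h import *
seq((.491,-.030,.15,-8),(.491,-.030,.021,-8),(*lane(0,-.245),.15,2.5),(*lane(0,-.245),.028,2.5))
E
```

```text
t 4.6 at [0.5362 0.2772 0.2207] lane [-0.0818  0.2582] op 0.004 F [ 0.7 -0.2  1.4]
[-0.01, -0.03, 2.08, -1.94, 10.17, 2.35] mm 318
[-0.01, -0.03, 2.08, -1.95, 10.17, 6.65] mm 369
[-0.0, -0.03, -0.02, 2.73, 16.77, 2.36] mm 515
[-0.0, -0.03, -0.02, 2.72, 16.77, 6.42] mm 545
```

Call:
send_rows(commands=[[0,0,2.1,-1.95,10.15,0.6,1],[0,0,2.1,-1.95,10.15,0.6,1],[0,0,2.1,-1.95,10.15,0.6,1],[0,0,2.1,-1.95,10.15,0.6,1],[0,0,2.1,-1.95,10.15,0.6,1],[0,0,2.1,-1.95,10.15,0.6,1],[0,0,2.1,-1.95,10.15,0.6,1],[0,0,2.1,-1.95,10.15,0.6,1],[0,0,2.1,-1.95,10.15,0.6,1],[0,0,2.1,-1.95,10.15,2.4,1],[0,0,2.1,-1.95,10.15,2.4,1],[0,0,2.1,-1.95,10.15,2.4,1],[0,0,2.1,-1.95,10.15,2.4,1]])

```text
time_s: 5.68
position: [0.4898, -0.0285, 0.1462]
tcp_rot: [[0.99, -0.14, -0.004], [-0.14, -0.99, 0.001], [-0.004, -0.001, -1.0]]
force: [-0.5, -0.0, -0.4]
opening: 0.909
grasp_force: 0.0
```

```bash
python3 - <<'E'
from h import *
c=cap('top')
hsv=cv2.cvtColor(c['image'],cv2.COLOR_BGR2HSV);m=cv2.inRange(hsv,(105,120,60),(125,255,255))
n,l,st,ce=cv2.connectedComponentsWithStats(m)
for i in range(1,n):
    if st[i,4]>30: print('lid',ray(c,*ce[i],.07))
w=cap('wrist','w1');print(w['T_tool_cam'],w['intrinsics'])
seq((.491,-.030,.021,-8))
E
```

```text
lid [0.68986467 0.66557861 0.07      ]
lid [ 0.4791439  -0.19417238  0.07      ]
lid [ 0.46083808 -0.37248648  0.07      ]
lid [0.42897299 0.38165009 0.07      ]
[[ 1.09730539e-04 -9.67578354e-01 -2.52571013e-01  6.92921253e-02]
 [ 9.99999849e-01  2.42105830e-04 -4.93032973e-04 -1.95300160e-04]
 [ 5.38196948e-04 -2.52570921e-01  9.67578235e-01 -1.61217077e-01]
 [ 0.00000000e+00  0.00000000e+00  0.00000000e+00  1.00000000e+00]] [[309.70691629   0.         317.82557029]
 [  0.         309.70691629 196.72557051]
 [  0.           0.           1.        ]]
t 5.78 at [ 0.4914 -0.0288  0.1479] lane [-0.1397 -0.0456] op 0.965 F [-0.4  0.7  0.3]
[0.0, -0.01, -0.01, -0.01, 0.04, 4.23] mm 127
```

View pics/w1.png

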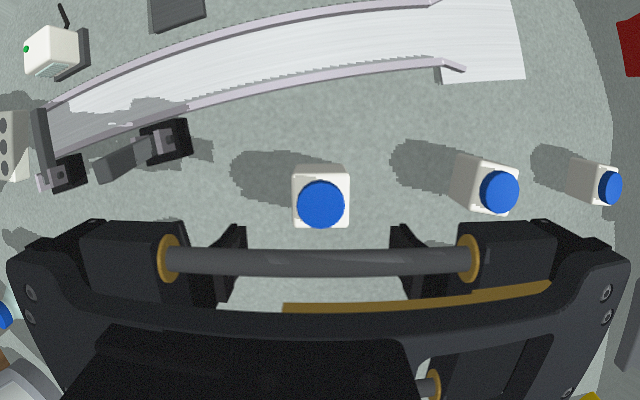

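The wrist view shows jar 1 squared up and centred between the fingers (lid at 320,203). Both flags are as intended.

Call:
send_rows(commands=[[0,0,0,0,0,1,1],[0,0,0,0,0,2,1],[0,0,0,0,0,3,1],[0,0,0,0,0,3.7,1],[0,0,0,0,0,4.2,1],[0,0,0,0,0,4.2,1],[0,0,0,0,0,4.2,0.5],[0,0,0,0,0,4.2,0.4],[0,0,0,0,0,4.2,0.3],[0,0,0,0,0,4.2,0.3],[0,0,0,0,0,4.2,0.3],[0,0,0,0,0,4.2,0.3],[0,0,0,0,0,3.5,0.3],[0,0,0,0,0,2.5,0.3],[0,0,0,0,0,1.5,0.3],[0,0,0,0,0,0.5,0.3],[0,0,0,0,0,0,0.3],[0,0,0,0,0,0,0.3]])

```text
time_s: 7.28
position: [0.4928, -0.0297, 0.1509]
tcp_rot: [[0.99, -0.14, 0.008], [-0.14, -0.99, -0.002], [0.008, 0.001, -1.0]]
force: [-0.1, 0.1, -1.0]
opening: 0.567
grasp_force: 29.9
```

```bash
python3 - <<'E'
from h import *
print(read_state()['grasp_force'])
seq((*lane(0,-.245),.15,2.5),(*lane(0,-.245),.028,2.5))
E
```

```text
29.94853377342224
t 7.28 at [ 0.4928 -0.0297  0.1509] lane [-0.1383 -0.0465] op 0.567 F [-0.1  0.1 -1. ]
[0.02, -0.09, -2.11, 5.74, 5.66, 0.08] mm 242
[0.02, -0.09, -2.11, 5.71, 5.66, 4.15] mm 271
```

Call:
send_rows(commands=[[0,0,-2.1,5.72,5.66,0,0.3],[0,0,-2.1,5.72,5.66,0,0.3],[0,0,-2.1,5.72,5.66,0,0.3],[0,0,-2.1,5.72,5.66,0,0.3],[0,0,-2.1,5.72,5.66,0,0.3],[0,0,-2.1,5.72,5.66,0,0.3],[0,0,-2.1,5.72,5.66,0,0.3],[0,0,-2.1,5.72,5.66,0,0.3],[0,0,-2.1,5.72,5.66,0,0.3],[0,0,-2.1,5.72,5.66,0,0.3]])

```text
time_s: 8.12
position: [0.6349, -0.2196, 0.146]
tcp_rot: [[0.999, 0.043, -0.004], [0.043, -0.999, 0.002], [-0.004, -0.002, -1.0]]
force: [-0.0, 0.3, -1.9]
opening: 0.574
grasp_force: 29.9
```

```bash
python3 - <<'E'
from h import *
print(read_state()['grasp_force'])
cap('wrist','w2')
seq((*lane(0,-.245),.029,2.5))
E
```

```text
29.948546150699258
t 8.17 at [ 0.6353 -0.2196  0.1465] lane [-0.0042 -0.2424] op 0.574 F [-0.7 -0.4 -2.6]
[-0.02, 0.03, -0.0, 0.15, 0.09, 3.92] mm 118
```

View pics/w2.png

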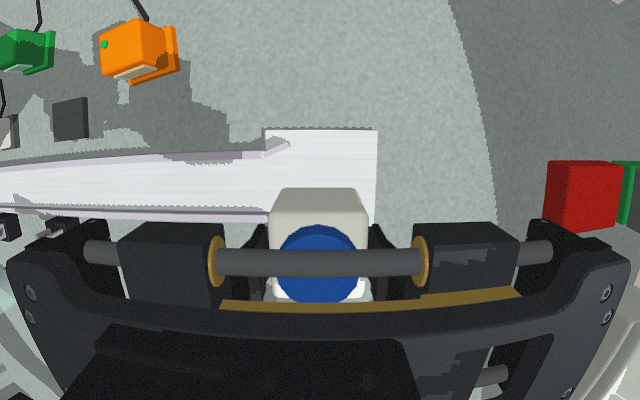

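The jar is held upright and aligned with the lane (lid at 318,262, apron beneath). I lower it, release and rise.

Call:
send_rows(commands=[[0,0,0,0.13,0.09,1,0.3],[0,0,0,0.13,0.09,2,0.3],[0,0,0,0.13,0.09,2.8,0.3],[0,0,0,0.13,0.09,3.4,0.3],[0,0,0,0.13,0.09,3.8,0.3],[0,0,0,0.13,0.09,3.9,0.3],[0,0,0,0.13,0.09,3.9,0.3],[0,0,0,0.13,0.09,3.9,0.7],[0,0,0,0.13,0.09,3.9,1],[0,0,0,0.13,0.09,3.9,1],[0,0,0,0.13,0.09,3.9,1],[0,0,0,0.13,0.09,3.0,1],[0,0,0,0.13,0.09,2.0,1],[0,0,0,0.13,0.09,1.0,1],[0,0,0,0.13,0.09,0,1],[0,0,0,0.13,0.09,0,1]])

```text
time_s: 9.5
position: [0.6447, -0.2259, 0.1543]
tcp_rot: [[0.999, 0.043, 0.011], [0.043, -0.999, -0.006], [0.011, 0.007, -1.0]]
force: [0.6, -0.1, 1.4]
opening: 0.993
grasp_force: 0.0
```

```bash
cat >> h.py <<'E'
def lids():
    c=cap('top');hsv=cv2.cvtColor(c['image'],cv2.COLOR_BGR2HSV);m=cv2.inRange(hsv,(105,120,60),(125,255,255))
    n,l,st,ce=cv2.connectedComponentsWithStats(m)
    for i in range(1,n):
        if st[i,4]>20:
            p=ray(c,*ce[i],.07)
            if p[1]<.35: print('lid',p.round(4),st[i,4],'lane (z76)',inlane(ray(c,*ce[i],.076)).round(4))
E
python3 - <<'E'
from h import *
lids()
b=lane(0,-.305)
seq((*b,.147,2.5),(*b,.03,2.5),(*lane(0,-.165),.03,2.5))
E
```

```text
lid [ 0.4608 -0.3723  0.07  ] 99 lane (z76) [-0.1853 -0.3859]
t 9.55 at [ 0.6432 -0.2252  0.1516] lane [ 0.0036 -0.2483] op 0.997 F [-0.7  0.4 -0.1]
[0.05, -0.08, -0.01, -0.12, 1.89, 0.16] mm 57
[0.05, -0.08, -0.01, -0.15, 1.87, 4.06] mm 134
[0.05, -0.08, -0.01, -0.15, -2.79, 4.04] mm 147
```

Call:
send_rows(commands=[[0,0,0,-0.1,1.9,0,0],[0,0,0,-0.1,1.9,0,0],[0,0,0,-0.1,1.9,0,0],[0,0,0,-0.1,1.9,0,0],[0,0,0,-0.1,1.9,0,0],[0,0,0,-0.1,1.9,0,0],[0,0,0,-0.1,1.9,0,0],[0,0,0,-0.1,1.9,0,0],[0,0,0,-0.1,1.9,0,0],[0,0,0,-0.1,1.9,0,0],[0,0,0,-0.1,1.9,0,0],[0,0,0,-0.1,1.9,0,0]])

```text
time_s: 10.55
position: [0.6401, -0.2809, 0.1476]
tcp_rot: [[0.999, 0.043, 0.0], [0.043, -0.999, -0.0], [0.0, 0.0, -1.0]]
force: [-0.4, 0.4, 0.5]
opening: 0.169
grasp_force: 0.0
```

```bash
python3 - <<'E'
from h import *
cap('wrist','w3')
lids()
b=lane(0,-.305)
seq((*b,.03,2.5),(*lane(0,-.165),.03,2.5))
E
```

```text
lid [ 0.6404 -0.21    0.07  ] 32 lane (z76) [ 0.0004 -0.2321]
lid [ 0.4608 -0.3723  0.07  ] 99 lane (z76) [-0.1853 -0.3859]
t 10.65 at [ 0.6401 -0.281   0.1476] lane [-0.0019 -0.3039] op 0.079 F [-0.6  1.   0.6]
[0.0, -0.0, -0.01, 0.06, 0.04, 3.92] mm 118
[0.0, -0.0, -0.01, 0.06, -4.63, 3.92] mm 182
```

View pics/w3.png

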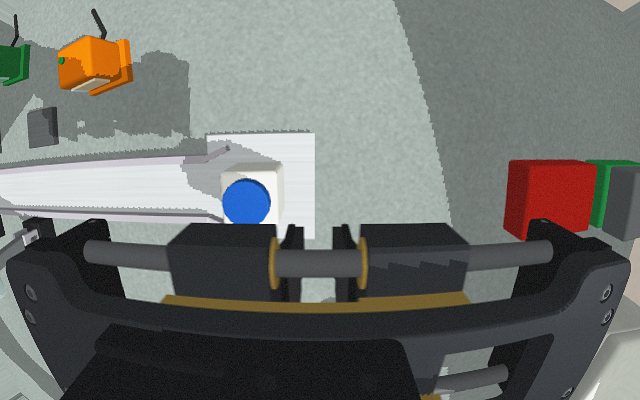

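Jar 1 stands square on the apron (lid at 246,202). I lower the shut fingers behind it and push.

Call:
send_rows(commands=[[0,0,0,0.05,0,1,0],[0,0,0,0.05,0,2,0],[0,0,0,0.05,0,3,0],[0,0,0,0.05,0,3.95,0],[0,0,0,0.05,0,3.95,0],[0,0,0,0.05,0,3.95,0],[0,0,0,0.05,-0.4,3.95,0],[0,0,0,0.05,-0.8,3.95,0],[0,0,0,0.05,-1.2,3.95,0],[0,0,0,0.05,-1.6,3.95,0],[0,0,0,0.05,-2,3.95,0],[0,0,0,0.05,-2.4,3.95,0],[0,0,0,0.05,-2.8,3.95,0],[0,0,0,0.05,-3.2,3.95,0],[0,0,0,0.05,-3.6,3.95,0],[0,0,0,0.05,-4,3.95,0],[0,0,0,0.05,-4.2,3.95,0],[0,0,0,0.05,-4.2,3.95,0],[0,0,0,0.05,-4.2,3.95,0]])

```text
time_s: 12.23
position: [0.6366, -0.1535, 0.0298]
tcp_rot: [[0.999, 0.044, 0.001], [0.044, -0.999, 0.0], [0.001, -0.0, -1.0]]
force: [0.9, -1.7, 0.8]
opening: 0.009
grasp_force: 0.5
```

```bash
python3 - <<'E'
from h import *
seq((*lane(0,-.19),.15,2.5),(.478,-.195,.15,-19))
E
```

```text
t 12.23 at [ 0.6366 -0.1535  0.0298] lane [ 0.     -0.1763] op 0.009 F [ 0.9 -1.7  0.8]
[-0.0, -0.01, -0.0, 0.0, 0.46, -4.01] mm 121
[-0.0, -0.01, 4.3, -5.34, 1.15, -4.01] mm 203
```

Smooth push. Back up, open, and move to just above jar 2, staying clear of the top camera's view of it until it is re-checked.

Call:
send_rows(commands=[[0,0,0,0,0.5,0,0],[0,0,0,0,0.5,-1.3,0],[0,0,0,0,0.5,-2.6,0],[0,0,0,0,0.5,-4,0],[0,0,4.3,-5.3,1.15,-4,1],[0,0,4.3,-5.3,1.15,-4,1],[0,0,4.3,-5.3,1.15,-4,1],[0,0,4.3,-5.3,1.15,-4,1],[0,0,4.3,-5.3,1.15,-4,1],[0,0,4.3,-5.3,1.15,-4,1],[0,0,4.3,-5.3,1.15,-4,1],[0,0,4.3,-5.3,1.15,-4,1],[0,0,4.3,-5.3,1.15,-4,1],[0,0,4.3,-5.3,1.15,-4,1],[0,0,4.3,-5.3,1.15,-4,1]])

```text
time_s: 13.48
position: [0.4796, -0.1961, 0.1488]
tcp_rot: [[0.945, -0.326, 0.0], [-0.326, -0.945, 0.0], [0.0, -0.0, -1.0]]
force: [-0.4, -0.3, -0.5]
opening: 0.76
grasp_force: 0.0
```

```bash
cat >> h.py <<'E'
def wlids():
    "blue lids in the wrist view -> lane/world at z=.07"
    s=read_state();R=np.array(s['tcp_rot']);p=np.array(s['position']);w=optics.capture('wrist');K=np.array(w['intrinsics']);T=np.array(w['T_tool_cam'])
    m=cv2.inRange(cv2.cvtColor(w['image'],cv2.COLOR_BGR2HSV),(105,120,60),(125,255,255))
    n,l,st,ce=cv2.connectedComponentsWithStats(m)
    for i in range(1,n):
        if st[i,4]>200:
            d=(ce[i]-K[:2,2])/K[0,0];r=np.hypot(*d);v=np.r_[d/r*np.sin(r),np.cos(r)]
            o=p+R@T[:3,3];v=R@T[:3,:3]@v;q=o+v*(.07-o[2])/v[2];print('w',ce[i].round(),st[i,4],q.round(4),'lane',inlane(q).round(4))
    return w
E
python3 - <<'E'
from h import *
w=wlids();cv2.imwrite('pics/w4.png',w['image']);lids()
seq((.478,-.195,.021,-19))
E
```

```text
w [168.  64.] 1659 [ 0.6339 -0.1173  0.07  ] lane [-0.0011 -0.1401]
w [508. 161.] 1321 [ 0.4616 -0.3691  0.07  ] lane [-0.184  -0.3842]
w [319. 205.] 1762 [ 0.479  -0.1964  0.07  ] lane [-0.1592 -0.2124]
lid [ 0.6371 -0.1152  0.07  ] 96 lane (z76) [ 0.0012 -0.1375]
lid [ 0.4609 -0.3721  0.07  ] 98 lane (z76) [-0.1852 -0.3857]
t 13.58 at [ 0.4793 -0.196   0.1489] lane [-0.159  -0.2121] op 0.85 F [0.6 0.2 0.5]
[-0.0, 0.0, -0.0, -0.05, -0.02, 4.26] mm 128
```

View pics/w4.png

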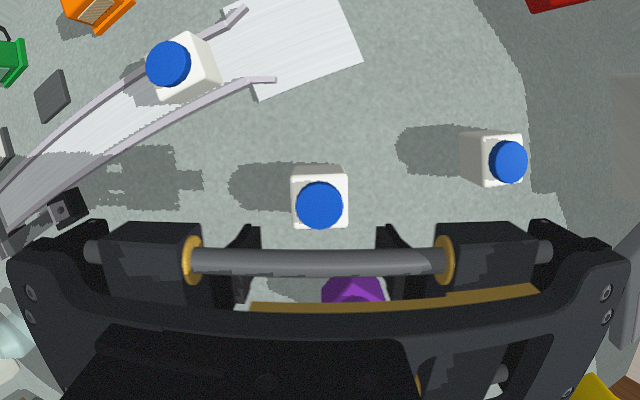

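Jar 1 is between the rails (168,64), lane y ≈ -0.139. Jar 2 is squared up and centred at (319,205).

Call:
send_rows(commands=[[0,0,0,0,0,1,1],[0,0,0,0,0,2,1],[0,0,0,0,0,3,1],[0,0,0,0,0,3.7,1],[0,0,0,0,0,4.25,1],[0,0,0,0,0,4.25,1],[0,0,0,0,0,4.25,0.5],[0,0,0,0,0,4.25,0.4],[0,0,0,0,0,4.25,0.3],[0,0,0,0,0,4.25,0.3],[0,0,0,0,0,4.25,0.3],[0,0,0,0,0,4.25,0.3],[0,0,0,0,0,3.5,0.3],[0,0,0,0,0,2.5,0.3],[0,0,0,0,0,1.5,0.3],[0,0,0,0,0,0.5,0.3],[0,0,0,0,0,0,0.3],[0,0,0,0,0,0,0.3],[0,0,0,0,0,0,0.3],[0,0,0,0,0,0,0.3]])

```text
time_s: 15.25
position: [0.4779, -0.1956, 0.1481]
tcp_rot: [[0.945, -0.327, -0.002], [-0.327, -0.945, 0.001], [-0.002, -0.001, -1.0]]
force: [-0.2, 0.4, -1.1]
opening: 0.571
grasp_force: 30.0
```

```bash
python3 - <<'E'
from h import *
print(read_state()['grasp_force'])
seq((*lane(0,-.245),.15,2.5),(*lane(0,-.245),.029,2.5))
E
```

```text
29.965412230230868
t 15.25 at [ 0.4779 -0.1956  0.1481] lane [-0.1603 -0.2116] op 0.571 F [-0.2  0.4 -1.1]
[-0.01, 0.02, -4.31, 5.38, -0.93, -0.08] mm 164
[-0.01, 0.02, -4.31, 5.39, -0.92, 3.96] mm 202
```

Call:
send_rows(commands=[[0,0,-4.3,5.38,-0.85,0,0.3],[0,0,-4.3,5.38,-0.85,0,0.3],[0,0,-4.3,5.38,-0.85,0,0.3],[0,0,-4.3,5.38,-0.85,0,0.3],[0,0,-4.3,5.38,-0.85,0,0.3],[0,0,-4.3,5.38,-0.85,0,0.3],[0,0,-4.3,5.38,-0.85,0,0.3],[0,0,-4.3,5.38,-0.85,0,0.3],[0,0,-4.3,5.38,-0.85,0,0.3],[0,0,-4.3,5.38,-0.85,0,0.3],[0,0,-4.3,5.38,-0.85,0,0.3],[0,0,-4.3,5.38,-0.85,0,0.3]])

```text
time_s: 16.25
position: [0.6394, -0.2249, 0.1495]
tcp_rot: [[0.999, 0.042, 0.0], [0.042, -0.999, -0.0], [0.0, 0.0, -1.0]]
force: [0.8, -0.2, -0.7]
opening: 0.569
grasp_force: 30.0
```

```bash
python3 - <<'E'
from h import *
print(read_state()['grasp_force']);wlids()
seq((*lane(0,-.247),.029,2.5))
E
```

```text
29.965301058255136
w [192. 203.] 1519 [ 0.636  -0.1174  0.07  ] lane [ 0.0009 -0.1403]
w [318. 239.] 1313 [ 0.609  -0.2261  0.07  ] lane [-0.0307 -0.2477]
w [318. 288.] 1637 [ 0.5612 -0.228   0.07  ] lane [-0.0785 -0.2475]
t 16.3 at [ 0.6395 -0.2249  0.1494] lane [-1.000e-04 -2.478e-01] op 0.572 F [ 0.7  0.2 -0.6]
[0.0, -0.0, -0.02, 0.0, -0.03, 4.01] mm 120
```

Call:
send_rows(commands=[[0,0,0,0,0,1,0.3],[0,0,0,0,0,2,0.3],[0,0,0,0,0,2.8,0.3],[0,0,0,0,0,3.4,0.3],[0,0,0,0,0,3.8,0.3],[0,0,0,0,0,4.0,0.3],[0,0,0,0,0,4.0,0.3],[0,0,0,0,0,4.0,0.3],[0,0,0,0,0,4.0,0.7],[0,0,0,0,0,4.0,1],[0,0,0,0,0,4.0,1],[0,0,0,0,0,4.0,1],[0,0,0,0,0,3.0,1],[0,0,0,0,0,2.0,1],[0,0,0,0,0,1.0,1],[0,0,0,0,0,0,1],[0,0,0,0,1.9,0,0],[0,0,0,0,1.9,0,0],[0,0,0,0,1.9,0,0],[0,0,0,0,1.9,0,0]])

```text
time_s: 17.97
position: [0.6412, -0.2826, 0.1477]
tcp_rot: [[0.999, 0.04, -0.002], [0.04, -0.999, 0.002], [-0.002, -0.002, -1.0]]
force: [0.2, 0.4, 0.3]
opening: 0.781
grasp_force: 0.0
```

Call:
send_rows(commands=[[0,0,0,0,0,0,0],[0,0,0,0,0,0,0],[0,0,0,0,0,0,0],[0,0,0,0,0,0,0],[0,0,0,0,0,0,0],[0,0,0,0,0,0,0],[0,0,0,0,0,0,0]])

```text
time_s: 18.55
position: [0.6422, -0.2815, 0.1491]
tcp_rot: [[0.999, 0.043, 0.0], [0.043, -0.999, 0.0], [0.0, -0.0, -1.0]]
force: [-0.5, -0.6, 0.2]
opening: 0.251
grasp_force: 0.0
```

```bash
python3 - <<'E'
from h import *
w=wlids();cv2.imwrite('pics/w5.png',w['image']);lids()
seq((*lane(0,-.305),.03,2.5),(*lane(0,-.227),.03,2.5))
E
```

```text
w [139. 204.] 1336 [ 0.6351 -0.1179  0.07  ] lane [ 1.000e-04 -1.408e-01]
w [248. 204.] 1669 [ 0.6404 -0.2244  0.07  ] lane [ 0.0008 -0.2473]
lid [ 0.6371 -0.1152  0.07  ] 96 lane (z76) [ 0.0012 -0.1375]
lid [ 0.6378 -0.2127  0.07  ] 29 lane (z76) [-0.0022 -0.2347]
lid [ 0.4608 -0.3723  0.07  ] 99 lane (z76) [-0.1853 -0.3859]
t 18.65 at [ 0.6422 -0.2817  0.1491] lane [ 1.000e-04 -3.047e-01] op 0.158 F [-0.7 -0.8  0. ]
[0.0, -0.0, -0.01, -0.0, 0.01, 3.97] mm 119
[0.0, -0.0, -0.01, -0.01, -2.59, 3.97] mm 142
```

View pics/w5.png

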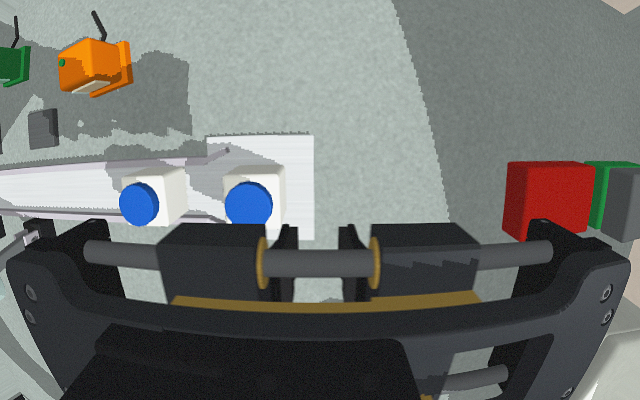

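Both jars are aligned, at (139,204) and (248,204). I push again by the same amount.

Call:
send_rows(commands=[[0,0,0,0,0,1,0],[0,0,0,0,0,2,0],[0,0,0,0,0,3,0],[0,0,0,0,0,3.95,0],[0,0,0,0,0,3.95,0],[0,0,0,0,0,3.95,0],[0,0,0,0,-0.4,3.95,0],[0,0,0,0,-0.8,3.95,0],[0,0,0,0,-1.2,3.95,0],[0,0,0,0,-1.6,3.95,0],[0,0,0,0,-2,3.95,0],[0,0,0,0,-2.4,3.95,0],[0,0,0,0,-2.8,3.95,0],[0,0,0,0,-3.2,3.95,0],[0,0,0,0,-3.6,3.95,0],[0,0,0,0,-4,3.95,0],[0,0,0,0,-4.2,3.95,0],[0,0,0,0,-4.2,3.95,0],[0,0,0,0,-4.2,3.95,0]])

```text
time_s: 20.23
position: [0.638, -0.1551, 0.0319]
tcp_rot: [[0.999, 0.044, 0.003], [0.044, -0.999, -0.001], [0.003, 0.001, -1.0]]
force: [1.8, -2.5, 1.7]
opening: 0.006
grasp_force: 1.2
```

```bash
python3 - <<'E'
from h import *
seq((.461,-.373,.15,-11))
E
```

```text
t 20.23 at [ 0.638  -0.1551  0.0319] lane [ 0.0013 -0.1781] op 0.006 F [ 1.8 -2.5  1.7]
[0.01, -0.04, 2.7, -6.2, 7.0, -3.95] mm 305
```

Call:
send_rows(commands=[[0,0,0,0,0.5,0,0],[0,0,0,0,0.5,-1.3,0],[0,0,0,0,0.5,-2.6,0],[0,0,0,0,0.5,-4,0],[0,0,2.7,-6.2,7,-4,1],[0,0,2.7,-6.2,7,-4,1],[0,0,2.7,-6.2,7,-4,1],[0,0,2.7,-6.2,7,-4,1],[0,0,2.7,-6.2,7,-4,1],[0,0,2.7,-6.2,7,-4,1],[0,0,2.7,-6.2,7,-4,1],[0,0,2.7,-6.2,7,-4,1],[0,0,2.7,-6.2,7,-4,1],[0,0,2.7,-6.2,7,-4,1],[0,0,2.7,-6.2,7,-4,1],[0,0,2.7,-6.2,7,-4,1],[0,0,2.7,-6.2,7,-4,1],[0,0,2.7,-6.2,7,-4,1]])

```text
time_s: 21.73
position: [0.4605, -0.3727, 0.1505]
tcp_rot: [[0.982, -0.19, -0.0], [-0.19, -0.982, 0.0], [-0.0, -0.0, -1.0]]
force: [0.5, -0.1, -0.5]
opening: 0.96
grasp_force: 0.0
```

```bash
python3 - <<'E'
from h import *
w=wlids();cv2.imwrite('pics/w6.png',w['image']);lids()
seq((.461,-.373,.021,-11))
E
```

```text
w [37. 97.] 1583 [ 0.6323 -0.1     0.07  ] lane [-0.002  -0.1227]
w [320. 203.] 1751 [ 0.4607 -0.3745  0.07  ] lane [-0.1852 -0.3896]
lid [ 0.6346 -0.0675  0.07  ] 94 lane (z76) [ 0.0008 -0.0899]
lid [ 0.6369 -0.1178  0.07  ] 95 lane (z76) [ 0.0009 -0.1401]
t 21.83 at [ 0.4603 -0.3731  0.1506] lane [-0.1855 -0.3882] op 0.984 F [-0.5 -0.3 -0.5]
[-0.0, 0.0, -0.0, 0.02, -0.01, 4.32] mm 130
```

View pics/w6.png

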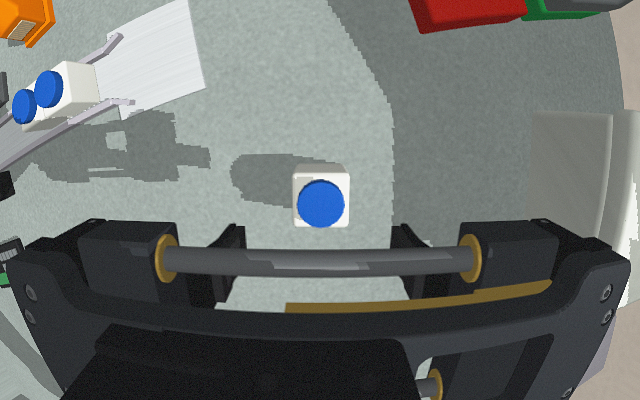

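Jars 1 and 2 touch in the lane (y -0.090 and -0.140), and jar 3 is centred at (320,203).

Call:
send_rows(commands=[[0,0,0,0,0,1,1],[0,0,0,0,0,2,1],[0,0,0,0,0,3,1],[0,0,0,0,0,3.7,1],[0,0,0,0,0,4.3,1],[0,0,0,0,0,4.3,1],[0,0,0,0,0,4.3,0.5],[0,0,0,0,0,4.3,0.4],[0,0,0,0,0,4.3,0.3],[0,0,0,0,0,4.3,0.3],[0,0,0,0,0,4.3,0.3],[0,0,0,0,0,4.3,0.3],[0,0,0,0,0,3.5,0.3],[0,0,0,0,0,2.5,0.3],[0,0,0,0,0,1.5,0.3],[0,0,0,0,0,0.5,0.3],[0,0,0,0,0,0,0.3],[0,0,0,0,0,0,0.3],[0,0,0,0,0,0,0.3],[0,0,0,0,0,0,0.3]])

```text
time_s: 23.5
position: [0.459, -0.3727, 0.1493]
tcp_rot: [[0.981, -0.192, -0.002], [-0.192, -0.981, 0.002], [-0.002, -0.002, -1.0]]
force: [0.1, 0.4, -1.9]
opening: 0.573
grasp_force: 30.0
```

```bash
python3 - <<'E'
from h import *
print(read_state()['grasp_force'])
seq((*lane(0,-.247),.15,2.5))
E
```

```text
29.96940501867357
t 23.5 at [ 0.459  -0.3727  0.1493] lane [-0.1868 -0.3877] op 0.573 F [ 0.1  0.4 -1.9]
[-0.02, 0.02, -2.71, 4.96, -6.02, -0.02] mm 234
```

Call:
send_rows(commands=[[0,0,-2.7,4.96,-6,0,0.3],[0,0,-2.7,4.96,-6,0,0.3],[0,0,-2.7,4.96,-6,0,0.3],[0,0,-2.7,4.96,-6,0,0.3],[0,0,-2.7,4.96,-6,0,0.3],[0,0,-2.7,4.96,-6,0,0.3],[0,0,-2.7,4.96,-6,0,0.3],[0,0,-2.7,4.96,-6,0,0.3],[0,0,-2.7,4.96,-6,0,0.3],[0,0,-2.7,4.96,-6,0,0.3],[0,0,-2.7,4.96,-6,0,0.3],[0,0,-2.7,4.96,-6,0,0.3],[0,0,-2.7,4.96,-6,0,0.3],[0,0,-2.7,4.96,-6,0,0.3]])

```text
time_s: 24.67
position: [0.6401, -0.2262, 0.1508]
tcp_rot: [[0.999, 0.041, 0.0], [0.041, -0.999, -0.0], [0.0, 0.0, -1.0]]
force: [-0.6, -0.5, -1.2]
opening: 0.569
grasp_force: 30.0
```

```bash
python3 - <<'E'
from h import *
print(read_state()['grasp_force']);wlids()
seq((*lane(0,-.247),.029,2.5))
E
```

```text
29.969436517712893
w [146. 203.] 1323 [ 0.6337 -0.0701  0.07  ] lane [ 0.0007 -0.0929]
w [194. 203.] 1497 [ 0.6359 -0.1196  0.07  ] lane [ 0.0008 -0.1425]
w [318. 239.] 1435 [ 0.6098 -0.2274  0.07  ] lane [-0.03   -0.2491]
w [318. 288.] 1634 [ 0.5611 -0.2293  0.07  ] lane [-0.0786 -0.2489]
t 24.72 at [ 0.6402 -0.2261  0.1508] lane [ 0.0005 -0.249 ] op 0.57 F [ 0.7  0.  -1.3]
[0.0, -0.0, -0.02, -0.02, -0.07, 4.06] mm 122
```

Call:
send_rows(commands=[[0,0,0,0,0,1,0.3],[0,0,0,0,0,2,0.3],[0,0,0,0,0,2.8,0.3],[0,0,0,0,0,3.4,0.3],[0,0,0,0,0,3.8,0.3],[0,0,0,0,0,4.05,0.3],[0,0,0,0,0,4.05,0.3],[0,0,0,0,0,4.05,0.3],[0,0,0,0,0,4.05,0.7],[0,0,0,0,0,4.05,1],[0,0,0,0,0,4.05,1],[0,0,0,0,0,4.05,1],[0,0,0,0,0,3.0,1],[0,0,0,0,0,2.0,1],[0,0,0,0,0,1.0,1],[0,0,0,0,0,0,1],[0,0,0,0,1.9,0,0],[0,0,0,0,1.9,0,0],[0,0,0,0,1.9,0,0],[0,0,0,0,1.9,0,0]])

```text
time_s: 26.38
position: [0.642, -0.2833, 0.1492]
tcp_rot: [[0.999, 0.04, -0.002], [0.04, -0.999, 0.002], [-0.002, -0.002, -1.0]]
force: [-0.9, -0.3, -0.6]
opening: 0.777
grasp_force: 0.0
```

Call:
send_rows(commands=[[0,0,0,0,0,0,0],[0,0,0,0,0,0,0],[0,0,0,0,0,0,0],[0,0,0,0,0,0,0],[0,0,0,0,0,0,0],[0,0,0,0,0,0,0],[0,0,0,0,0,0,0],[0,0,0,0,0,0,0],[0,0,0,0,0,0,0]])

```text
time_s: 27.13
position: [0.6429, -0.2825, 0.1506]
tcp_rot: [[0.999, 0.042, 0.0], [0.042, -0.999, -0.0], [0.0, 0.0, -1.0]]
force: [-0.2, -0.3, -0.4]
opening: 0.093
grasp_force: 0.0
```

```bash
python3 - <<'E'
from h import *
wlids();lids()
seq((*lane(0,-.305),.03,2.5),(*lane(0,-.0),.03,2.5),(*lane(0,.085),.03,2.5))
E
```

```text
w [248. 203.] 1698 [ 0.6414 -0.2247  0.07  ] lane [ 0.0018 -0.2477]
w [101. 203.] 1043 [ 0.6341 -0.0711  0.07  ] lane [ 0.0011 -0.0939]
w [141. 205.] 1327 [ 0.6347 -0.1202  0.07  ] lane [-0.0004 -0.143 ]
lid [ 0.6346 -0.0674  0.07  ] 94 lane (z76) [ 0.0008 -0.0899]
lid [ 0.637  -0.1176  0.07  ] 96 lane (z76) [ 0.001 -0.14 ]
lid [ 0.6379 -0.214   0.07  ] 30 lane (z76) [-0.0022 -0.2359]
t 27.23 at [ 0.6429 -0.2825  0.1506] lane [ 0.0008 -0.3055] op 0.04 F [-0.7  0.  -0.6]
[0.0, -0.0, -0.01, -0.03, -0.02, 4.02] mm 121
[0.0, -0.0, -0.01, -0.03, -10.18, 4.02] mm 328
[0.0, -0.0, -0.01, -0.03, -13.02, 4.02] mm 409
```

Call:
send_rows(commands=[[0,0,0,0,0,1,0],[0,0,0,0,0,2,0],[0,0,0,0,0,3,0],[0,0,0,0,0,4,0],[0,0,0,0,0,4,0],[0,0,0,0,0,4,0],[0,0,0,0,-0.4,4,0],[0,0,0,0,-0.8,4,0],[0,0,0,0,-1.2,4,0],[0,0,0,0,-1.6,4,0],[0,0,0,0,-2,4,0],[0,0,0,0,-2.4,4,0],[0,0,0,0,-2.8,4,0],[0,0,0,0,-3.2,4,0],[0,0,0,0,-3.6,4,0],[0,0,0,0,-4,4,0],[0,0,0,0,-4.2,4,0],[0,0,0,0,-4.2,4,0]])

```text
time_s: 28.73
position: [0.6393, -0.1559, 0.0327]
tcp_rot: [[0.999, 0.045, 0.004], [0.045, -0.999, -0.003], [0.004, 0.003, -1.0]]
force: [0.8, -2.5, 3.1]
opening: 0.005
grasp_force: 1.5
```

```bash
python3 - <<'E'
from h import *
w=wlids();cv2.imwrite('pics/w7.png',w['image'])
seq((*lane(0,.05),.03,2.5),(*lane(0,.0875),.03,2.5))
E
```

```text
w [150. 240.] 345 [ 0.6512 -0.0742  0.07  ] lane [ 0.018  -0.0977]
w [151. 281.] 1620 [ 0.6275 -0.0705  0.07  ] lane [-0.0055 -0.0931]
t 28.78 at [ 0.6391 -0.156   0.0324] lane [ 0.0024 -0.1789] op 0.006 F [ 1.2 -1.7  2.3]
[0.02, -0.04, 0.0, -0.07, -7.63, 0.06] mm 229
[0.02, -0.04, 0.0, -0.07, -8.88, 0.06] mm 266
```

View pics/w7.png

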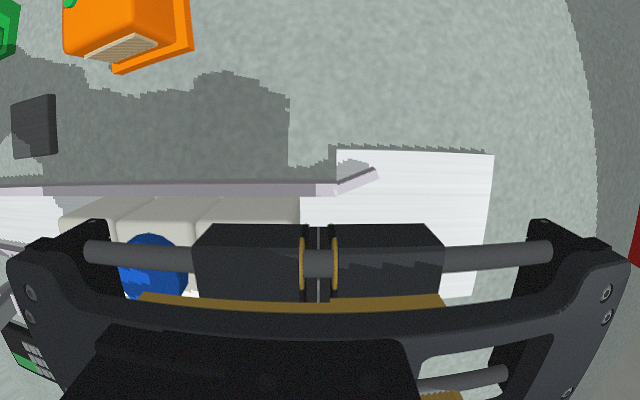

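The three jar bodies stand in a closed line inside the rails (60–300, row 215). I continue the push.

Call:
send_rows(commands=[[0,0,0,0,-0.4,0,0],[0,0,0,0,-0.8,0,0],[0,0,0,0,-1.2,0,0],[0,0,0,0,-1.6,0,0],[0,0,0,0,-2,0,0],[0,0,0,0,-2.4,0,0],[0,0,0,0,-2.8,0,0],[0,0,0,0,-3.2,0,0],[0,0,0,0,-3.6,0,0],[0,0,0,0,-4,0,0],[0,0,0,0,-4.4,0,0],[0,0,0,0,-4.8,0,0],[0,0,0,0,-5.2,0,0],[0,0,0,0,-5.6,0,0],[0,0,0,0,-6,0,0],[0,0,0,0,-6.4,0,0],[0,0,0,0,-6.8,0,0],[0,0,0,0,-7.2,0,0],[0,0,0,0,-7.4,0,0],[0,0,0,0,-7.4,0,0]])

```text
time_s: 30.45
position: [0.6288, 0.066, 0.032]
tcp_rot: [[0.999, 0.044, 0.002], [0.044, -0.999, -0.001], [0.002, 0.001, -1.0]]
force: [1.7, -3.2, 2.6]
opening: 0.006
grasp_force: 1.8
```

```bash
python3 - <<'E'
from h import *
lids();c=cap('side');cv2.imwrite('pics/s8.png',cv2.resize(c['image'][130:330,220:420],None,fx=2.5,fy=2.5))
seq((*lane(0,.0875),.03,2.5))
E
```

```text
lid [0.6217 0.2033 0.07  ] 91 lane (z76) [-0.0004  0.1801]
t 30.55 at [0.6282 0.0658 0.0312] lane [0.0011 0.0431] op 0.006 F [ 2.  -1.9  2.6]
[0.0, -0.01, -0.01, -0.04, -1.48, 0.04] mm 44
```

View pics/s8.png

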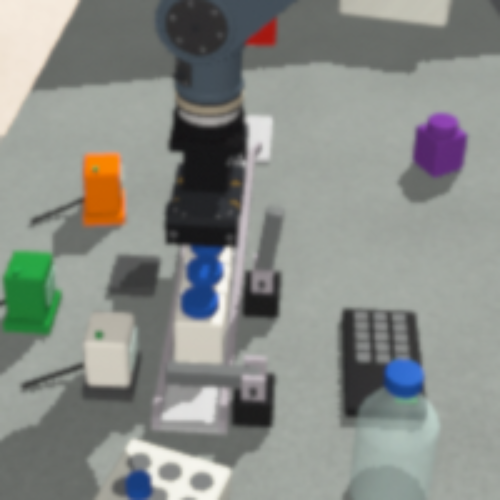

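The row is about 45 mm short of the bar, and flag A is clear. I creep the rest of the way.

Call:
send_rows(commands=[[0,0,0,0,-0.2,0,0],[0,0,0,0,-0.4,0,0],[0,0,0,0,-0.6,0,0],[0,0,0,0,-0.8,0,0],[0,0,0,0,-1,0,0],[0,0,0,0,-1.15,0,0],[0,0,0,0,-1.25,0,0],[0,0,0,0,-1.3,0,0],[0,0,0,0,-1.35,0,0],[0,0,0,0,-1.4,0,0],[0,0,0,0,-1.4,0,0],[0,0,0,0,-1.4,0,0]])

```text
time_s: 31.55
position: [0.6262, 0.1064, 0.0311]
tcp_rot: [[0.999, 0.043, -0.0], [0.043, -0.999, -0.001], [-0.0, 0.001, -1.0]]
force: [0.4, -5.1, 5.7]
opening: 0.003
grasp_force: 3.3
```

Call:
send_rows(commands=[[0,0,0,0,-0.03,0,0],[0,0,0,0,-0.06,0,0],[0,0,0,0,-0.09,0,0],[0,0,0,0,-0.09,0,0],[0,0,0,0,-0.09,0,0]])

```text
time_s: 31.97
position: [0.6261, 0.1088, 0.0311]
tcp_rot: [[0.999, 0.043, -0.0], [0.043, -0.999, -0.002], [-0.0, 0.002, -1.0]]
force: [-0.1, -5.2, 5.8]
opening: 0.012
grasp_force: 3.6
```

```bash
python3 - <<'E'
from h import *
lids();seq()
E
```

```text
lid [0.62   0.2462 0.07  ] 94 lane (z76) [-0.0004  0.2228]
t 32.02 at [0.626  0.1089 0.0311] lane [0.0007 0.0862] op 0.007 F [ 0.2 -6.4  5.2]
```

Call:
send_rows(commands=[[0,0,0,0,-0.03,0,0],[0,0,0,0,-0.06,0,0],[0,0,0,0,-0.06,0,0],[0,0,0,0,-0.06,0,0]])

```text
time_s: 32.35
position: [0.626, 0.1106, 0.0311]
tcp_rot: [[0.999, 0.043, -0.0], [0.043, -0.999, -0.002], [-0.0, 0.002, -1.0]]
force: [0.7, -6.7, 5.4]
opening: 0.006
grasp_force: 3.6
```

Call:
send_rows(commands=[[0,0,0,0,-0.03,0,0],[0,0,0,0,-0.06,0,0],[0,0,0,0,-0.06,0,0],[0,0,0,0,-0.06,0,0]])

```text
time_s: 32.68
position: [0.6259, 0.1115, 0.0311]
tcp_rot: [[0.999, 0.043, -0.0], [0.043, -0.999, -0.003], [-0.001, 0.003, -1.0]]
force: [0.0, -8.8, 6.4]
opening: 0.004
grasp_force: 5.0
```

```bash
python3 - <<'E'
from h import *
lids();seq()
E
```

```text
lid [0.6198 0.2487 0.07  ] 93 lane (z76) [-0.0005  0.2253]
t 32.73 at [0.626  0.1115 0.0311] lane [0.0008 0.0888] op 0.003 F [ 1.3 -8.2  6. ]
```

Force is building and the first jar reads y = 0.225, so the row is against the bar. I back off and check.

Call:
send_rows(commands=[[0,0,0,0,-0.03,0,0],[0,0,0,0,-0.03,0,0],[0,0,0,0,0.3,0,0],[0,0,0,0,0.8,0,0],[0,0,0,0,1,-1,0],[0,0,0,0,1,-2.2,0],[0,0,0,0,1,-3.5,0],[0,0,0,0,1,-5,0],[0,0,0,0,2,-5.5,0],[0,0,0,0,3.3,-5.5,0],[0,0,0,0,4.6,-5.5,0],[0,0,0,0,6,-5.5,0],[0,0,0,0,7.3,-5.5,0],[0,0,0,0,8.6,-5.5,0],[0,0,0,0,10,-5.5,0],[0,0,0,0,10,-5.5,0],[0,0,0,0,10,-5.5,0],[0,0,0,0,10,-5.5,0]])

```text
time_s: 34.23
position: [0.6375, -0.1858, 0.1943]
tcp_rot: [[0.999, 0.041, -0.003], [0.041, -0.999, 0.003], [-0.003, -0.003, -1.0]]
force: [0.5, -0.3, 0.9]
opening: 0.004
grasp_force: 0.0
```

```bash
python3 - <<'E'
from h import *
lids();c=cap('side');t=cap('top')
a=cv2.resize(c['image'][170:330,230:380],None,fx=2.6,fy=2.6);b=cv2.resize(t['image'][140:280,190:330],(400,416),interpolation=cv2.INTER_CUBIC)
cv2.imwrite('pics/s9.png',np.hstack([a,b]));seq()
E
```

```text
lid [0.6256 0.1489 0.07  ] 96 lane (z76) [0.001  0.1258]
lid [0.6201 0.2487 0.07  ] 98 lane (z76) [-1.000e-04  2.254e-01]
lid [0.6222 0.1988 0.07  ] 99 lane (z76) [-1.000e-04  1.756e-01]
t 34.38 at [ 0.6384 -0.1843  0.1951] lane [ 0.0005 -0.2072] op 0.006 F [-0.3  0.4 -0.2]
```

View pics/s9.png

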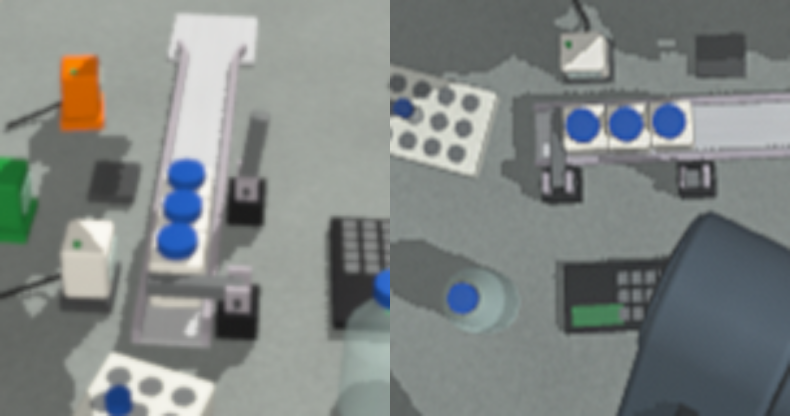

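The picture shows three jars in a closed row, at lane y 0.225, 0.176 and 0.126, against the lowered bar B. Flag A is upright and the bystanders haven't moved.

```bash
python3 -c "
from h import *
print(bot.hand_in())"
```

```text
the job is handed in; nothing more can be done
None
```

I lowered stop B, the scanner's station, left stop A up, and slid all three jars in from the apron; they stood in one closed row against the stop at the last camera check, and the job is handed in (no verdict was returned).

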